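Pair a range extender with the office router

ROBOT

A 6-joint arm with a two-finger parallel gripper is mounted at the origin on the work surface. World frame = base frame: x ahead of the robot, y to its left, z up, the work surface at z = 0. Lengths are in m, angles in degrees, forces in N, time in s.
With the tool pointing down it reaches from about 0.35 to 0.975 m from the base axis. Payload 17.4 kg.
Tool frame: the origin (TCP) lies at the very end of the fingers, on their centre line; the grasp point (between the pads) lies 19 mm behind it; z points along the fingers, y is the line along which they close (so a half turn about z gives the same grasp; the last joint's range is limited). The gripper opens to 85 mm and grips with 20 to 120 N. Pads are 22 mm wide; open, the fingers measure 114 mm over their backs; the gripper's body (76 mm by 85 mm) begins 54 mm behind the grasp point. The pads swing forward as they close: fully open they stand 13 mm farther back than shut.
Start: joints at [62.407, 6.646, 82.598, -0, 90.757, -2.166], TCP at [0.29, 0.61, 0.231] pointing down, gripper open.
Joint ranges: [-162.19, 162.19], [-47.58, 125.68], [4.15, 143.07], [-65.23, 245.23], [0.69, 171.88], [-170.13, 170.13]. Speed limits (degrees/s): [108.29, 108.29, 127.2, 180, 180, 180].

INTERFACE

Orientations are given as a 3x3 rotation matrix whose columns are the frame's x, y, z axes.
In Python, from workcell import robot gives the robot as it stands.
- The arm moves only by the tool move_arm, never from a script. Its argument "commands" is a list of rows, each an object with "xyz": the shift along the world's x, y, z normalised to -1 to 1, where 1 is 0.02 m, a list of three; "yaw": the turn about the world's z normalised to -1 to 1, where 1 is 4 degrees; "grip": the closure, from -1 (fully open) to 1 (shut). In form: [{"xyz": [x, y, z], "yaw": yaw, "grip": grip}, ...]. A call has exactly 5 rows; each row shifts and turns the commanded pose from where the row before left it; what a row does not reach is not made up. A row lasts 1/12 s, in which the tool goes at most 41.7 mm and 7.16 degrees, less where a joint would pass 70% of its speed; a pose out of reach is approached as far as the arm can. A call with a number of a shift or a turn outside -1 to 1 is refused whole. A call with a gripper value outside its range is refused whole. The fingers move at their own pace and stop on an object; "squeeze" is the grip in N (left out, the last holds). Time passes only in rows, so rows that do not move let the fingers close, or fill a call up. It gives the time, the measured TCP pose, the force, the opening and the grip force at its end, in the units of the state.
- robot.get_obs(): the state, without advancing time (a new reading comes with each control period).
- robot.read_camera(name): name is "scene" or "top" or "wrist"; returns a dict with "image" (420x560x3 uint8, blue, green, red), "z_map" (420x560 float32, m along the optical axis (not along the pixel's ray), 0 where there is no reading), "mtx" (3x3 intrinsics, pixels), "k1" (the pictures are not rectified: a ray, as slopes to the right and down, at radius r is drawn at 1 + k1 r^2 times it, then the intrinsics apply), "extrinsics" (4x4, takes a point from camera to world coordinates); the wrist camera has in their place "hand_eye" (4x4, takes a point from camera to tool coordinates, whose origin is the TCP and whose axes are the flange's). Camera axes: x right, y down, z forward; pixel columns grow to the right and rows downward; lengths in m; the calibration is good to about 2 mm. A picture is of the moment at which its call begins: read the wrist's pose just before it.
- robot.finish_job(): hands the job in; it is judged then, once.
The state is a dict: "time_s": time; "q": joint angles; "joint_vel": joint speeds; "joint_efforts": joint torques, N m; "tool_pos": TCP position; "tcp_rot": TCP orientation; "contact_force": force on the tool from outside, world axes, zero at the start; "moment": the same for the moment, N m; "finger_gap": finger opening in m; "grasp_force": force on a finger pad.
Only numpy, scipy, OpenCV 4.12 (cv2) and the standard library are available. Lean on these libraries where they do the work, as an engineer would, in place of code of your own. Each camera call takes 0.05 s, during which the arm holds its last target. There are 200 camera calls.

TASK

Pair the range extender with the router: with the fingertips, gently press the long bar-shaped key on the router (the box with the antennas), keep it down for two seconds and let it come up, and after that press the long bar-shaped key on the smaller extender box and let it come up too. Press no other key, do not bump the boxes hard, do not pick up or shift the mug, mouse or stapler, and finish with the hand clear of everything.

Things in the scene. Friction and masses are not known exactly. Their poses are not given: they have to be found in the camera images.
- router: Router: flat black box 160 (x) x 240 (y) x 40 mm high, fast to the desk. Origin: centre of underside; z up, x away from the robot, turned up to 0.35 rad. Along its far (+x) edge three antennas stand up to 178 mm (x = 89 to 99, y = -100, 0, 100 mm). Three white keys in a row along y, 56 mm apart, at x = -42 mm near the robot; their order varies. Router and extender may swap sides.
- extender: Range extender: smaller flat black box 100 (x) x 130 (y) x 32 mm high, no antennas, fast to the desk. Origin: centre of underside; z up, x away from the robot, turned up to 0.35 rad. Two white keys on top, 56 mm apart along y at x = -8 mm; which is which varies.
- router_bar_base: The router's pairing key: a long bar 42 mm (x) x 15 mm (y). Its top stands 11 mm above the router's top face (51 mm above the desk). Reading: the fixed 2 mm high rim round the key; origin at the centre of its underside, on the box's top face, straight below the key's centre; z up, x and y parallel to the box's.
- router_bar (a joint): The router's pairing (bar) key. Key travel in m: 0 released, 0.006 fully down (hard stop). It moves straight down and springs back by itself; it takes about 1.6 N to start and 4 N at the bottom. Counts as pressed from 0.003.
- extender_bar_base: The extender's pairing key: a long bar 42 mm (x) x 15 mm (y). Its top stands 11 mm above the extender's top face (43 mm above the desk). Reading: the fixed 2 mm high rim round the key; origin at the centre of its underside, on the box's top face, straight below the key's centre; z up, x and y parallel to the box's.
- extender_bar (a joint): The extender's pairing (bar) key. Key travel in m: 0 released, 0.006 fully down (hard stop). It moves straight down and springs back by itself; it takes about 1.6 N to start and 4 N at the bottom. Counts as pressed from 0.003.
- router_round_base: The router's round key, 18 mm across, 11 mm high; not to be pressed. Reading: the fixed 2 mm high rim round the key; origin at the centre of its underside, on the box's top face, straight below the key's centre; z up, x and y parallel to the box's.
- router_round (a joint): The router's round key. Key travel in m: 0 released, 0.006 fully down (hard stop). It moves straight down and springs back by itself; it takes about 1.6 N to start and 4 N at the bottom. Counts as pressed from 0.003.
- router_square_base: The router's small square key, 17 x 17 mm, 11 mm high; not to be pressed. Reading: the fixed 2 mm high rim round the key; origin at the centre of its underside, on the box's top face, straight below the key's centre; z up, x and y parallel to the box's.
- router_square (a joint): The router's square key. Key travel in m: 0 released, 0.006 fully down (hard stop). It moves straight down and springs back by itself; it takes about 1.6 N to start and 4 N at the bottom. Counts as pressed from 0.003.
- extender_round_base: The extender's round key, 18 mm across, 11 mm high; not to be pressed. Reading: the fixed 2 mm high rim round the key; origin at the centre of its underside, on the box's top face, straight below the key's centre; z up, x and y parallel to the box's.
- extender_round (a joint): The extender's round key. Key travel in m: 0 released, 0.006 fully down (hard stop). It moves straight down and springs back by itself; it takes about 1.6 N to start and 4 N at the bottom. Counts as pressed from 0.003.
- mug: White mug, 76 mm across, 90 mm high, handle at its +y side; loose, on the desk on the robot's side of the extender. Origin at the centre of its underside.
- mouse: Black computer mouse, 100 (x) x 60 x 32 mm high; loose, on the desk on the robot's side of the router. Origin at the centre of its underside.
- stapler: Black stapler, 140 (x) x 36 x about 52 mm high; loose, lying across on the desk beyond the extender, its x roughly along the extender's y. Origin at the centre of its underside.

How it is judged:
By the outcome, as a careful person would: the job done as asked, in the order asked, and still so for the second after the job is handed in, with the robot touching nothing.
It also fails if it takes over 51 s, if anything falls off the work surface, if the arm or the gripper's body presses on something with over 40 N, if the wrist force passes 120 N, or if a joint passes its speed limit or range.

## Working session

There is one attempt and no reset: what is moved stays moved. The work goes in short steps, Python scripts to look and compute and a tool call to move; the robot and the scene stay as the last step left them, time stands still between calls to the robot, and variables do not carry over. Pictures are saved under pics/ and viewed, at most 10 in all, crops included, and the job is handed in when it is done.

Besides the shell and the picture viewer there is one more tool, called after "Request:" as name([rows], argument=value, ...), one row to a line, values as JSON. move_arm: Moves the arm, as the interface text tells. Its arguments: {"type":"object","properties":{"commands":{"type":"array"},"squeeze":{"type":"number"}},"required":["commands"]}

```bash
mkdir -p pics; cat > h.py <<'E'
import numpy as np, cv2
from workcell import robot
def px2world(c,uv,z,T=None):
    T=c["extrinsics"] if T is None else T
    uv=np.array(uv,np.float64).reshape(-1,1,2)
    n=cv2.undistortPoints(uv,np.array(c["mtx"]),np.array([c["k1"],0,0,0.]))[:,0]
    d=np.c_[n,np.ones(len(n))]@np.array(T)[:3,:3].T; o=np.array(T)[:3,3]
    return o+d*((z-o[2])/d[:,2])[:,None]
E
python3 - <<'E'
from h import *
for n in("top","scene"):
    c=robot.read_camera(n); cv2.imwrite(f"pics/{n}.png",c["image"]); np.savez(f"{n}.npz",**c); print(n,c["mtx"],c["k1"],np.round(c["extrinsics"],3))
o=robot.get_obs();print(o)
E
```

```text
top [[515.47556228   0.         293.03885951]
 [  0.         515.47556228 200.80636872]
 [  0.           0.           1.        ]] -0.14738830538581962 [[ 0.002 -0.996  0.087  0.439]
 [-1.    -0.002 -0.006 -0.025]
 [ 0.006 -0.087 -0.996  1.072]
 [ 0.     0.     0.     1.   ]]
scene [[397.25740814   0.         274.0405212 ]
 [  0.         397.25740814 214.03084729]
 [  0.           0.           1.        ]] -0.02598585138018238 [[ 0.517  0.633 -0.576  0.933]
 [ 0.856 -0.372  0.36  -0.274]
 [ 0.014 -0.679 -0.734  0.572]
 [ 0.     0.     0.     1.   ]]
{'time_s': 0.1, 'q': array([ 6.24055165e+01,  6.67016912e+00,  8.26333112e+01,  1.60190360e-03,
        9.07555909e+01, -2.16598385e+00]), 'joint_vel': array([ 0.04415511, -0.1473356 , -0.12568269,  0.04468566,  0.16651493,
       -0.04575497]), 'joint_efforts': array([ 2.68571610e-03, -7.33668852e+01, -6.33792615e+01, -4.29366946e-05,
        5.29881960e-03,  4.34182891e-05]), 'tool_pos': array([0.28975539, 0.60944896, 0.23063511]), 'tcp_rot': array([[-9.03121959e-01,  4.29383832e-01, -5.02339863e-04],
       [ 4.29384120e-01,  9.03121512e-01, -9.00760113e-04],
       [ 6.69021079e-05, -1.02919300e-03, -9.99999468e-01]]), 'contact_force': array([-0.10156315, -0.46510889,  0.31880885]), 'moment': array([-0.01746458,  0.04493612,  0.01205593]), 'grasp_force': 0.0, 'finger_gap': 0.08548932403531831}
```

View pics/top.png

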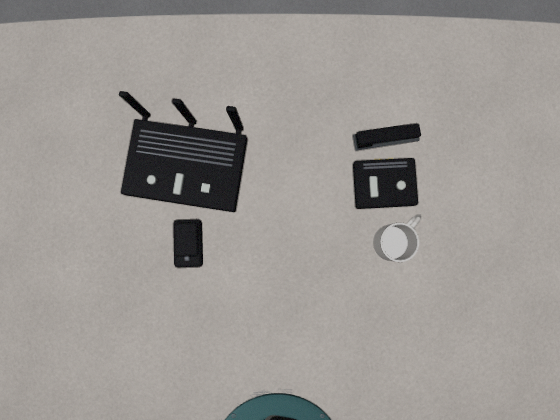

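View pics/scene.png

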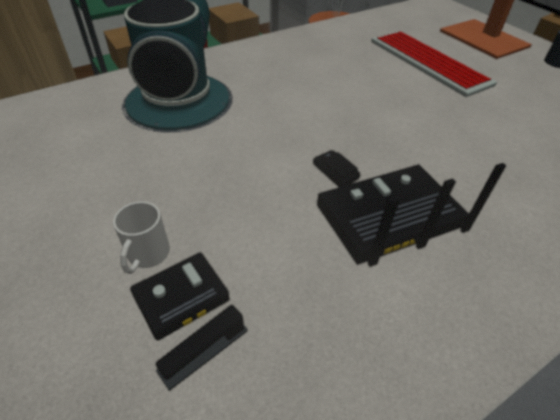

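The top view shows the router on the left, with its bar at (178,184), its round key at (151,180) and its square key at (205,188). The extender is on the right, with its bar at (374,187), its round key at (401,185) and the mug at (396,243). The scene view agrees with this.

```bash
cat > m.py <<'E'
from h import *
def keys(c,T,boxes,zs,thr=110):
    g=cv2.cvtColor(c["image"],cv2.COLOR_BGR2GRAY)
    for (n,x0,y0,x1,y1),z in zip(boxes,zs):
        m=np.zeros_like(g); m[y0:y1,x0:x1]=(g[y0:y1,x0:x1]>thr)*255
        for k in cv2.findContours(m,cv2.RETR_EXTERNAL,cv2.CHAIN_APPROX_NONE)[0]:
            if cv2.contourArea(k)<25: continue
            M=cv2.moments(k); uv=[M["m10"]/M["m00"],M["m01"]/M["m00"]]
            p=px2world(c,uv,z,T)[0]
            w=px2world(c,k[:,0],z,T)[:,:2]
            r=cv2.minAreaRect((w*1000).astype(np.float32))
            print(n,np.round(uv,1),"xyz",np.round(p,4),"rect",np.round(r[1],1),round(r[2],1),"depth",c["z_map"][int(uv[1]),int(uv[0])])
E
python3 - <<'E'
from m import *
c=dict(np.load("top.npz")); keys(c,None,[("R",138,168,222,198),("E",363,174,412,200)],[.051,.043])
c=dict(np.load("scene.npz")); keys(c,None,[("R",345,172,415,202),("E",150,258,205,300)],[.051,.043])
E
```

```text
R [204.9 187.5] xyz [0.5552 0.1452 0.051 ] rect [16.7 17.6] 76.9 depth 1.0248057
R [150.6 179.1] xyz [0.572  0.2562 0.051 ] rect [16.5 14.4] 1.6 depth 1.0277547
R [177.6 183.3] xyz [0.5635 0.2007 0.051 ] rect [15.3 42.1] 81.0 depth 1.0291213
E [400.8 184.8] xyz [ 0.5624 -0.2493  0.043 ] rect [16.3 16.6] 0.2 depth 1.0375367
E [373.4 186.2] xyz [ 0.5595 -0.1931  0.043 ] rect [14.2 40.8] 89.3 depth 1.0339332
R [356.5 192.4] xyz [0.5553 0.1445 0.051 ] rect [16.7 13.6] 59.7 depth 0.7500439
R [381.9 185.3] xyz [0.5647 0.1998 0.051 ] rect [12.2 38.2] 85.6 depth 0.7647907
R [369.  174.4] xyz [0.5277 0.1988 0.051 ] rect [59.4 19.1] 78.9 depth 0.86419713
E [158.5 289.6] xyz [ 0.5633 -0.25    0.043 ] rect [15.1 15.1] 2.8 depth 0.6090411
E [191.6 273.3] xyz [ 0.5613 -0.1941  0.043 ] rect [39.9 13.1] 3.5 depth 0.63115096
E [163.9 264.5] xyz [ 0.5227 -0.226   0.043 ] rect [17.5 59.4] 3.7 depth 0.69483
```

Request:
move_arm([
  {"xyz": [0.3,-0.5,0],"yaw": 0.2,"grip": 1},
  {"xyz": [0.68,-1,0],"yaw": 0.21,"grip": 1},
  {"xyz": [0.68,-1,0],"yaw": 0.21,"grip": 1},
  {"xyz": [0.68,-1,0],"yaw": 0.21,"grip": 1},
  {"xyz": [0.68,-1,0],"yaw": 0.21,"grip": 1},
], squeeze=20)

```text
time_s: 0.52
tool_pos: [0.3506, 0.5186, 0.2308]
tcp_rot: [[-0.932, 0.362, -0.0], [0.362, 0.932, -0.001], [0.0, -0.001, -1.0]]
contact_force: [-0.3, -0.3, 0.1]
finger_gap: 0.0256
grasp_force: 0.0
```

Request:
move_arm([
  {"xyz": [0.68,-1,0],"yaw": 0.21,"grip": 1},
  {"xyz": [0.68,-1,0],"yaw": 0.21,"grip": 1},
  {"xyz": [0.68,-1,0],"yaw": 0.21,"grip": 1},
  {"xyz": [0.68,-1,0],"yaw": 0.21,"grip": 1},
  {"xyz": [0.68,-1,0],"yaw": 0.21,"grip": 1},
])

```text
time_s: 0.93
tool_pos: [0.4187, 0.4185, 0.231]
tcp_rot: [[-0.956, 0.293, -0.0], [0.293, 0.956, -0.0], [0.0, -0.0, -1.0]]
contact_force: [0.5, 0.6, -0.3]
finger_gap: -0.0004
grasp_force: 0.0
```

Request:
move_arm([
  {"xyz": [0.68,-1,0],"yaw": 0.21,"grip": 1},
  {"xyz": [0.68,-1,0],"yaw": 0.21,"grip": 1},
  {"xyz": [0.68,-1,0],"yaw": 0.21,"grip": 1},
  {"xyz": [0.68,-1,0],"yaw": 0.21,"grip": 1},
  {"xyz": [0.68,-1,0],"yaw": 0.21,"grip": 1},
])

```text
time_s: 1.35
tool_pos: [0.4866, 0.3185, 0.231]
tcp_rot: [[-0.975, 0.222, -0.0], [0.222, 0.975, -0.0], [0.0, -0.0, -1.0]]
contact_force: [0.2, -0.3, 0.2]
finger_gap: 0.0001
grasp_force: 0.0
```

Request:
move_arm([
  {"xyz": [0.68,-1,0],"yaw": 0.21,"grip": 1},
  {"xyz": [0.68,-1,0],"yaw": 0.21,"grip": 1},
  {"xyz": [0.68,-1,0],"yaw": 0.21,"grip": 1},
  {"xyz": [0.4,-0.5,0],"yaw": 0.21,"grip": 1},
  {"xyz": [0.2,-0.3,0],"yaw": 0,"grip": 1},
])

```text
time_s: 1.77
tool_pos: [0.5398, 0.2422, 0.2309]
tcp_rot: [[-0.986, 0.166, -0.001], [0.166, 0.986, -0.0], [0.0, -0.0, -1.0]]
contact_force: [-0.0, 0.4, 0.3]
finger_gap: -0.0001
grasp_force: 0.0
```

Request:
move_arm([
  {"xyz": [0.6,-1,0],"yaw": 0,"grip": 1},
  {"xyz": [0.6,-1,-0.5],"yaw": 0,"grip": 1},
  {"xyz": [0,-0.08,-1],"yaw": 0,"grip": 1},
  {"xyz": [0,0,-1],"yaw": 0,"grip": 1},
  {"xyz": [0,0,-1],"yaw": 0,"grip": 1},
])

```text
time_s: 2.18
tool_pos: [0.5629, 0.2019, 0.1603]
tcp_rot: [[-0.986, 0.166, -0.0], [0.166, 0.986, 0.0], [0.0, 0.0, -1.0]]
contact_force: [-0.2, -0.2, -0.1]
finger_gap: -0.0003
grasp_force: 0.0
```

Request:
move_arm([
  {"xyz": [0,0,-1],"yaw": 0,"grip": 1},
  {"xyz": [0,0,-1],"yaw": 0,"grip": 1},
  {"xyz": [0,0,-0.5],"yaw": 0,"grip": 1},
  {"xyz": [0,0,0],"yaw": 0,"grip": 1},
  {"xyz": [0,0,0],"yaw": 0,"grip": 1},
])

```text
time_s: 2.6
tool_pos: [0.5629, 0.2023, 0.1116]
tcp_rot: [[-0.986, 0.165, -0.0], [0.165, 0.986, -0.0], [0.0, -0.0, -1.0]]
contact_force: [-0.3, -0.6, 0.4]
finger_gap: 0.0002
grasp_force: 0.0
```

```bash
python3 - <<'E'
from m import *
o=robot.get_obs(); c=robot.read_camera("wrist"); cv2.imwrite("pics/w1.png",c["image"])
T=np.eye(4);T[:3,:3]=o["tcp_rot"];T[:3,3]=o["tool_pos"];T=T@np.array(c["hand_eye"])
print(o["tool_pos"],o["contact_force"],np.round(c["hand_eye"],3))
keys(c,T,[("R",0,0,560,420)],[.051])
E
```

```text
[0.56293239 0.20226459 0.11157941] [-0.29343477 -0.59533797  0.39649871] [[ 0.    -0.945 -0.327  0.083]
 [ 1.     0.     0.    -0.001]
 [-0.    -0.327  0.945 -0.143]
 [ 0.     0.     0.     1.   ]]
R [379.4 375.1] xyz [0.6965 0.2596 0.051 ] rect [25.9  4.5] 39.3 depth 0.3253682
R [178.5 373.4] xyz [0.669  0.1055 0.051 ] rect [ 4.6 21.2] 31.2 depth 0.3227585
R [156.6 334.1] xyz [0.6302 0.0993 0.051 ] rect [12.2  2.7] 80.8 depth 0.25767764
R [396.5 331.3] xyz [0.657  0.2747 0.051 ] rect [15.8  2.7] 80.2 depth 0.25609705
R [164.3 322.4] xyz [0.621  0.1079 0.051 ] rect [28.1  2.6] 80.8 depth 0.25522506
R [224.2 321.5] xyz [0.6274 0.1513 0.051 ] rect [11.7  2.6] 80.6 depth 0.25393802
R [331.  320.2] xyz [0.6391 0.2281 0.051 ] rect [14.5  2.6] 80.4 depth 0.25466147
R [388.2 319.5] xyz [0.6455 0.2692 0.051 ] rect [31.5  2.6] 80.2 depth 0.25366285
R [196.7 309.7] xyz [0.6142 0.134  0.051 ] rect [70.1  3.2] 81.4 depth 0.2500251
R [362.  307.6] xyz [0.6321 0.2513 0.051 ] rect [69.7  3.2] 81.4 depth 0.2507287
R [192.1 297.2] xyz [0.6035 0.1333 0.051 ] rect [72.  3.] 81.6 depth 0.24788378
R [361.9 295. ] xyz [0.6215 0.252  0.051 ] rect [72.1  3.1] 81.4 depth 0.24484941
R [287.6 289. ] xyz [0.6081 0.2011 0.051 ] rect [ 8.6 40.5] 80.5 depth 0.13442351
R [268.2 289.1] xyz [0.6059 0.1876 0.051 ] rect [ 8.6 40.5] 80.5 depth 0.13491732
R [192.5 232.3] xyz [0.5553 0.146  0.051 ] rect [19.3 20. ] 81.4 depth 0.22000079
R [360.6 230.2] xyz [0.572  0.2553 0.051 ] rect [18.5 19.9] 80.5 depth 0.21921079
R [276.2 230.4] xyz [0.563  0.2006 0.051 ] rect [15.4 43.5] 81.3 depth 0.21941975
R [285.2 165.9] xyz [0.5217 0.2131 0.051 ] rect [469.9 304.9] 80.5 depth 0.2431311
```

View pics/w1.png

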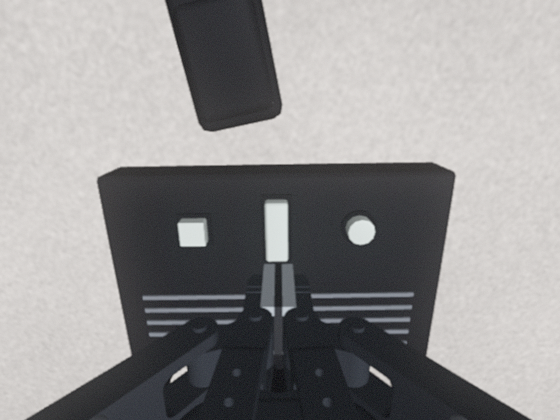

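The wrist view shows the bar at (276,230), directly beyond the closed fingertips, and puts it at (0.563, 0.2006). That agrees with the other two views.

Request:
move_arm([
  {"xyz": [0,-0.08,-0.8],"yaw": 0,"grip": 1},
  {"xyz": [0,0,-0.8],"yaw": 0,"grip": 1},
  {"xyz": [0,0,-0.6],"yaw": 0,"grip": 1},
  {"xyz": [0,0,-0.3],"yaw": 0,"grip": 1},
  {"xyz": [0,0,-0.2],"yaw": 0,"grip": 1},
])

```text
time_s: 3.07
tool_pos: [0.5631, 0.2005, 0.0572]
tcp_rot: [[-0.986, 0.165, -0.0], [0.165, 0.986, -0.0], [0.0, -0.0, -1.0]]
contact_force: [-1.0, 0.3, 0.8]
finger_gap: 0.0
grasp_force: 0.0
```

Request:
move_arm([
  {"xyz": [0,0,-0.1],"yaw": 0,"grip": 1},
  {"xyz": [0,0,-0.1],"yaw": 0,"grip": 1},
  {"xyz": [0,0,-0.05],"yaw": 0,"grip": 1},
  {"xyz": [0,0,0],"yaw": 0,"grip": 1},
  {"xyz": [0,0,0],"yaw": 0,"grip": 1},
])

```text
time_s: 3.48
tool_pos: [0.5632, 0.2004, 0.0527]
tcp_rot: [[-0.986, 0.165, 0.0], [0.165, 0.986, 0.0], [-0.0, 0.0, -1.0]]
contact_force: [0.7, 0.1, -0.0]
finger_gap: -0.0
grasp_force: 0.0
```

Request:
move_arm([
  {"xyz": [0,0,-0.08],"yaw": 0,"grip": 1},
  {"xyz": [0,0,-0.08],"yaw": 0,"grip": 1},
  {"xyz": [0,0,-0.08],"yaw": 0,"grip": 1},
  {"xyz": [0,0,-0.06],"yaw": 0,"grip": 1},
  {"xyz": [0,0,0],"yaw": 0,"grip": 1},
])

```text
time_s: 3.9
tool_pos: [0.5633, 0.2005, 0.0463]
tcp_rot: [[-0.986, 0.165, 0.001], [0.165, 0.986, 0.0], [-0.001, 0.0, -1.0]]
contact_force: [1.8, 0.2, 3.8]
finger_gap: 0.0001
grasp_force: 1.7
```

```bash
python3 - <<'E'
from m import *
import time
for i in range(4):
    robot.read_camera("wrist"); o=robot.get_obs(); print(o["time_s"],o["tool_pos"],o["contact_force"])
E
```

```text
3.95 [0.56323689 0.20047761 0.04644703] [2.11784357 0.51187831 4.16753964]
4.0 [0.56328577 0.20046938 0.0465662 ] [2.26225122 1.05194484 3.33963454]
4.05 [0.56325009 0.20047186 0.046524  ] [ 1.76973774 -0.07426249  2.04507026]
4.1 [0.56322454 0.20047811 0.04652612] [2.36416772 0.45180678 3.65540958]
```

Request:
move_arm([
  {"xyz": [0,0,-0.02],"yaw": 0,"grip": 1},
  {"xyz": [0,0,0],"yaw": 0,"grip": 1},
  {"xyz": [0,0,0],"yaw": 0,"grip": 1},
  {"xyz": [0,0,0],"yaw": 0,"grip": 1},
  {"xyz": [0,0,0],"yaw": 0,"grip": 1},
])

```text
time_s: 4.52
tool_pos: [0.5631, 0.2004, 0.0459]
tcp_rot: [[-0.986, 0.165, 0.0], [0.165, 0.986, -0.0], [-0.0, -0.0, -1.0]]
contact_force: [2.5, 0.7, 3.3]
finger_gap: 0.0
grasp_force: 1.8
```

Request:
move_arm([
  {"xyz": [0,0,0],"yaw": 0,"grip": 1},
  {"xyz": [0,0,0],"yaw": 0,"grip": 1},
  {"xyz": [0,0,0],"yaw": 0,"grip": 1},
  {"xyz": [0,0,0],"yaw": 0,"grip": 1},
  {"xyz": [0,0,0],"yaw": 0,"grip": 1},
])

```text
time_s: 4.93
tool_pos: [0.563, 0.2004, 0.0459]
tcp_rot: [[-0.986, 0.165, 0.0], [0.165, 0.986, 0.0], [-0.0, 0.0, -1.0]]
contact_force: [2.9, 0.8, 4.1]
finger_gap: -0.0001
grasp_force: 1.8
```

Request:
move_arm([
  {"xyz": [0,0,0],"yaw": 0,"grip": 1},
  {"xyz": [0,0,0],"yaw": 0,"grip": 1},
  {"xyz": [0,0,0],"yaw": 0,"grip": 1},
  {"xyz": [0,0,0],"yaw": 0,"grip": 1},
  {"xyz": [0,0,0],"yaw": 0,"grip": 1},
])

```text
time_s: 5.35
tool_pos: [0.563, 0.2004, 0.0459]
tcp_rot: [[-0.986, 0.165, 0.0], [0.165, 0.986, 0.0], [-0.0, 0.0, -1.0]]
contact_force: [2.4, 0.0, 3.3]
finger_gap: 0.0
grasp_force: 1.8
```

Request:
move_arm([
  {"xyz": [0,0,0],"yaw": 0,"grip": 1},
  {"xyz": [0,0,0],"yaw": 0,"grip": 1},
  {"xyz": [0,0,0],"yaw": 0,"grip": 1},
  {"xyz": [0,0,0],"yaw": 0,"grip": 1},
  {"xyz": [0,0,0],"yaw": 0,"grip": 1},
])

```text
time_s: 5.77
tool_pos: [0.563, 0.2004, 0.0459]
tcp_rot: [[-0.986, 0.165, -0.0], [0.165, 0.986, -0.0], [0.0, -0.0, -1.0]]
contact_force: [2.0, 0.1, 2.8]
finger_gap: 0.0001
grasp_force: 1.8
```

Request:
move_arm([
  {"xyz": [0,0,0],"yaw": 0,"grip": 1},
  {"xyz": [0,0,0],"yaw": 0,"grip": 1},
  {"xyz": [0,0,0],"yaw": 0,"grip": 1},
  {"xyz": [0,0,0],"yaw": 0,"grip": 1},
  {"xyz": [0,0,0],"yaw": 0,"grip": 1},
])

```text
time_s: 6.18
tool_pos: [0.563, 0.2004, 0.0459]
tcp_rot: [[-0.986, 0.165, -0.0], [0.165, 0.986, -0.0], [0.0, -0.0, -1.0]]
contact_force: [2.2, 1.0, 3.2]
finger_gap: 0.0004
grasp_force: 1.8
```

Request:
move_arm([
  {"xyz": [0,0,0.2],"yaw": 0,"grip": 1},
  {"xyz": [0,0,0.4],"yaw": 0,"grip": 1},
  {"xyz": [0,0,0.8],"yaw": 0,"grip": 1},
  {"xyz": [0,0,1],"yaw": 0,"grip": 1},
  {"xyz": [0,0,1],"yaw": 0,"grip": 1},
])

```text
time_s: 6.6
tool_pos: [0.5624, 0.2002, 0.1146]
tcp_rot: [[-0.986, 0.165, -0.002], [0.165, 0.986, -0.001], [0.002, -0.001, -1.0]]
contact_force: [0.4, 0.2, 1.0]
finger_gap: -0.0003
grasp_force: 0.0
```

Request:
move_arm([
  {"xyz": [0,0,1],"yaw": 0,"grip": 1},
  {"xyz": [0,-0.4,1],"yaw": 0.08,"grip": 1},
  {"xyz": [0,-0.8,1],"yaw": 0.08,"grip": 1},
  {"xyz": [0,-1,0],"yaw": 0.08,"grip": 1},
  {"xyz": [0,-1,0],"yaw": 0.08,"grip": 1},
])

```text
time_s: 7.02
tool_pos: [0.563, 0.136, 0.1757]
tcp_rot: [[-0.99, 0.142, 0.001], [0.142, 0.99, 0.0], [-0.001, 0.0, -1.0]]
contact_force: [0.1, -0.8, -1.1]
finger_gap: 0.0003
grasp_force: 0.0
```

Request:
move_arm([
  {"xyz": [0,-1,0],"yaw": 0.08,"grip": 1},
  {"xyz": [0,-1,0],"yaw": 0.08,"grip": 1},
  {"xyz": [0,-1,0],"yaw": 0.08,"grip": 1},
  {"xyz": [0,-1,0],"yaw": 0.08,"grip": 1},
  {"xyz": [0,-1,0],"yaw": 0.08,"grip": 1},
])

```text
time_s: 7.43
tool_pos: [0.5625, 0.0355, 0.1742]
tcp_rot: [[-0.993, 0.115, -0.001], [0.115, 0.993, -0.0], [0.001, -0.0, -1.0]]
contact_force: [0.6, 1.1, 0.5]
finger_gap: -0.0
grasp_force: 0.0
```

Request:
move_arm([
  {"xyz": [0,-1,0],"yaw": 0.08,"grip": 1},
  {"xyz": [0,-1,0],"yaw": 0.08,"grip": 1},
  {"xyz": [0,-1,0],"yaw": 0.08,"grip": 1},
  {"xyz": [0,-1,0],"yaw": 0.08,"grip": 1},
  {"xyz": [0,-1,0],"yaw": 0.08,"grip": 1},
])

```text
time_s: 7.85
tool_pos: [0.5625, -0.0645, 0.1742]
tcp_rot: [[-0.996, 0.087, -0.001], [0.087, 0.996, 0.0], [0.001, 0.0, -1.0]]
contact_force: [0.8, 0.1, 0.1]
finger_gap: -0.0
grasp_force: 0.0
```

Request:
move_arm([
  {"xyz": [0,-1,0],"yaw": 0.08,"grip": 1},
  {"xyz": [0,-1,0],"yaw": 0.08,"grip": 1},
  {"xyz": [0,-1,0],"yaw": 0.08,"grip": 1},
  {"xyz": [0,-1,0],"yaw": 0.08,"grip": 1},
  {"xyz": [0,-0.8,0],"yaw": 0.08,"grip": 1},
])

```text
time_s: 8.27
tool_pos: [0.5625, -0.1608, 0.1741]
tcp_rot: [[-0.998, 0.06, -0.001], [0.06, 0.998, 0.0], [0.001, 0.0, -1.0]]
contact_force: [-0.1, -0.6, 0.2]
finger_gap: 0.0001
grasp_force: 0.0
```

Request:
move_arm([
  {"xyz": [-0.1,-0.5,-0.5],"yaw": 0,"grip": 1},
  {"xyz": [0,0,-1],"yaw": 0,"grip": 1},
  {"xyz": [0,0,-1],"yaw": 0,"grip": 1},
  {"xyz": [0,0,-0.5],"yaw": 0,"grip": 1},
  {"xyz": [0,0,0],"yaw": 0,"grip": 1},
])

```text
time_s: 8.68
tool_pos: [0.5597, -0.1689, 0.111]
tcp_rot: [[-0.998, 0.06, -0.004], [0.06, 0.998, 0.002], [0.004, 0.001, -1.0]]
contact_force: [-0.3, 0.5, -0.2]
finger_gap: -0.0001
grasp_force: 0.0
```

```bash
python3 - <<'E'
from m import *
o=robot.get_obs(); c=robot.read_camera("wrist"); cv2.imwrite("pics/w2.png",c["image"])
T=np.eye(4);T[:3,:3]=o["tcp_rot"];T[:3,3]=o["tool_pos"];T=T@np.array(c["hand_eye"])
print(o["tool_pos"],o["contact_force"])
keys(c,T,[("E",0,0,560,420)],[.043])
E
```

```text
[ 0.5596666  -0.16893351  0.11097721] [-0.25023279  0.54848339 -0.23398912]
E [167.3 382.6] xyz [ 0.6906 -0.2676  0.043 ] rect [ 3.4 11.1] 37.9 depth 0.3249854
E [380.6 376. ] xyz [ 0.6943 -0.0944  0.043 ] rect [28.1  4.3] 45.6 depth 0.32186937
E [277.9 380.5] xyz [ 0.6936 -0.1775  0.043 ] rect [13.1 26.1] 86.5 depth 0.32489082
E [285.6 309.1] xyz [ 0.6259 -0.1677  0.043 ] rect [ 5.6 10.8] 40.2 depth 0.12395781
E [270.1 309. ] xyz [ 0.6251 -0.1792  0.043 ] rect [10.2  5.4] 39.9 depth 0.12356442
E [204.  287.9] xyz [ 0.6043 -0.2258  0.043 ] rect [ 2.1 64.4] 3.1 depth 0.2520443
E [206.3 279.4] xyz [ 0.5975 -0.2233  0.043 ] rect [ 2.2 68.9] 3.3 depth 0.25020444
E [162.2 237.3] xyz [ 0.5631 -0.2493  0.043 ] rect [17.9 20.8] 15.5 depth 0.22798508
E [241.8 227.8] xyz [ 0.5593 -0.194   0.043 ] rect [42.5 15.4] 3.2 depth 0.22638048
E [290.  172.2] xyz [ 0.523  -0.1595  0.043 ] rect [485.3 315.6] 86.5 depth 0.25724974
```

View pics/w2.png

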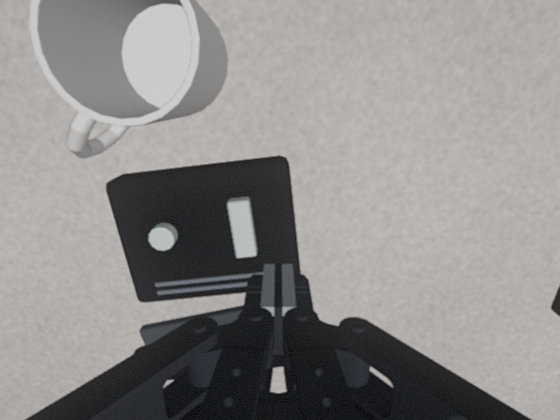

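The wrist view shows the bar at (242,228), which is (0.5595, -0.194) in the world. I still need to shift 25 mm in -y.

Request:
move_arm([
  {"xyz": [0,-0.7,0],"yaw": 0,"grip": 1},
  {"xyz": [0,-0.54,-0.6],"yaw": 0,"grip": 1},
  {"xyz": [0,0,-0.8],"yaw": 0,"grip": 1},
  {"xyz": [0,0,-0.7],"yaw": 0,"grip": 1},
  {"xyz": [0,0,-0.4],"yaw": 0,"grip": 1},
])

```text
time_s: 9.15
tool_pos: [0.5605, -0.1948, 0.0619]
tcp_rot: [[-0.998, 0.06, -0.001], [0.06, 0.998, 0.001], [0.001, 0.0, -1.0]]
contact_force: [-0.8, 0.5, 0.4]
finger_gap: 0.0001
grasp_force: 0.0
```

Request:
move_arm([
  {"xyz": [0,0,-0.3],"yaw": 0,"grip": 1},
  {"xyz": [0,0,-0.2],"yaw": 0,"grip": 1},
  {"xyz": [0,0,-0.1],"yaw": 0,"grip": 1},
  {"xyz": [0,0,0],"yaw": 0,"grip": 1},
  {"xyz": [0,0,0],"yaw": 0,"grip": 1},
])

```text
time_s: 9.57
tool_pos: [0.5613, -0.1944, 0.0524]
tcp_rot: [[-0.998, 0.06, 0.001], [0.06, 0.998, -0.0], [-0.001, -0.0, -1.0]]
contact_force: [-0.1, 0.5, 0.6]
finger_gap: -0.0
grasp_force: 0.0
```

Request:
move_arm([
  {"xyz": [-0.05,0,-0.2],"yaw": 0,"grip": 1},
  {"xyz": [0,0,-0.15],"yaw": 0,"grip": 1},
  {"xyz": [0,0,-0.08],"yaw": 0,"grip": 1},
  {"xyz": [0,0,-0.06],"yaw": 0,"grip": 1},
  {"xyz": [0,0,-0.05],"yaw": 0,"grip": 1},
])

```text
time_s: 9.98
tool_pos: [0.56, -0.1944, 0.041]
tcp_rot: [[-0.998, 0.06, -0.0], [0.06, 0.998, 0.0], [0.0, 0.0, -1.0]]
contact_force: [-1.8, 1.2, 2.2]
finger_gap: -0.0003
grasp_force: 1.2
```

Request:
move_arm([
  {"xyz": [0,0,-0.06],"yaw": 0,"grip": 1},
  {"xyz": [0,0,-0.06],"yaw": 0,"grip": 1},
  {"xyz": [0,0,-0.04],"yaw": 0,"grip": 1},
  {"xyz": [0,0,0],"yaw": 0,"grip": 1},
  {"xyz": [0,0,0],"yaw": 0,"grip": 1},
])

```text
time_s: 10.4
tool_pos: [0.5601, -0.1944, 0.038]
tcp_rot: [[-0.998, 0.06, 0.0], [0.06, 0.998, 0.0], [-0.0, 0.0, -1.0]]
contact_force: [-2.3, 0.5, 4.0]
finger_gap: 0.0001
grasp_force: 1.8
```

Travel is about 5 mm, and 4 N fits that depth. I'll hold briefly and release.

Request:
move_arm([
  {"xyz": [0,0,0],"yaw": 0,"grip": 1},
  {"xyz": [0,0,0],"yaw": 0,"grip": 1},
  {"xyz": [0,0,0],"yaw": 0,"grip": 1},
  {"xyz": [0,0,0],"yaw": 0,"grip": 1},
  {"xyz": [0,0,0],"yaw": 0,"grip": 1},
])

```text
time_s: 10.82
tool_pos: [0.5601, -0.1944, 0.0379]
tcp_rot: [[-0.998, 0.06, 0.0], [0.06, 0.998, -0.0], [-0.0, -0.0, -1.0]]
contact_force: [-1.9, 1.1, 3.9]
finger_gap: -0.0001
grasp_force: 1.8
```

Request:
move_arm([
  {"xyz": [0,0,0.2],"yaw": 0,"grip": 1},
  {"xyz": [0,0,0.4],"yaw": 0,"grip": 1},
  {"xyz": [0,0,0.8],"yaw": 0,"grip": 1},
  {"xyz": [0,0,1],"yaw": 0,"grip": 1},
  {"xyz": [0,0,1],"yaw": 0,"grip": 1},
])

```text
time_s: 11.23
tool_pos: [0.5598, -0.1943, 0.1069]
tcp_rot: [[-0.998, 0.06, -0.0], [0.06, 0.998, 0.0], [0.0, 0.0, -1.0]]
contact_force: [0.2, -0.5, -0.3]
finger_gap: -0.0001
grasp_force: 0.0
```

Request:
move_arm([
  {"xyz": [0,0,1],"yaw": 0,"grip": 1},
  {"xyz": [0,0,1],"yaw": 0,"grip": 1},
  {"xyz": [0,0,1],"yaw": 0,"grip": 1},
  {"xyz": [0,0,1],"yaw": 0,"grip": 1},
  {"xyz": [0,0,0.5],"yaw": 0,"grip": 1},
])

```text
time_s: 11.65
tool_pos: [0.5605, -0.1946, 0.1991]
tcp_rot: [[-0.998, 0.06, 0.003], [0.06, 0.998, -0.001], [-0.003, -0.001, -1.0]]
contact_force: [0.6, -0.8, 0.9]
finger_gap: 0.0001
grasp_force: 0.0
```

Request:
move_arm([
  {"xyz": [0,0,0],"yaw": 0,"grip": 1},
  {"xyz": [0,0,0],"yaw": 0,"grip": 1},
  {"xyz": [0,0,0],"yaw": 0,"grip": 1},
  {"xyz": [0,0,0],"yaw": 0,"grip": 1},
  {"xyz": [0,0,0],"yaw": 0,"grip": 1},
])

```text
time_s: 12.07
tool_pos: [0.5597, -0.1943, 0.1947]
tcp_rot: [[-0.998, 0.06, -0.002], [0.06, 0.998, 0.001], [0.002, 0.0, -1.0]]
contact_force: [-0.5, -0.5, -0.2]
finger_gap: -0.0004
grasp_force: 0.0
```

```bash
python3 - <<'E'
from m import *
c=robot.read_camera("scene"); cv2.imwrite("pics/s2.png",c["image"])
E
```

```text
(no output)
```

View pics/s2.png

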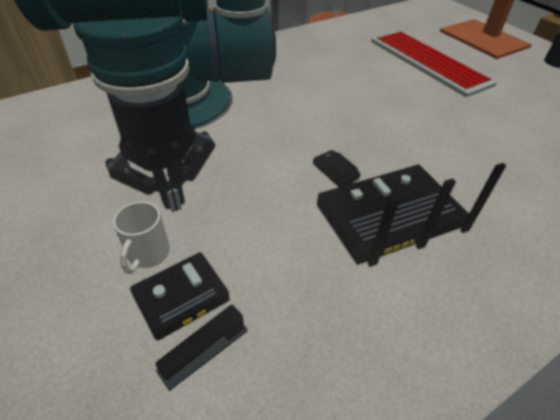

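The scene is unchanged: the mug at (140,235), mouse at (335,165) and stapler at (200,345) are where they started. The keys are up and the hand is well above everything.

```bash
python3 -c "
from workcell import robot
print(robot.finish_job())"
```

```text
the job is handed in; nothing more can be done
None
```

I pressed the router's bar key, held it for a little over two seconds and released it, then pressed and released the extender's bar key. The hand finished clear, nothing else was moved, and the job was handed in at about 12 s (no verdict was returned).

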